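Lay out a hob burner kit for the next assembler

ROBOT

A 6-joint arm with a two-finger parallel gripper is mounted at the origin on the work surface. World frame = base frame: x ahead of the robot, y to its left, z up, the work surface at z = 0. Lengths are in m, angles in rad, forces in N, time in s.
With the tool pointing down it reaches from about 0.25 to 0.775 m from the base axis. Payload 4 kg.
Tool frame: the origin (TCP) lies at the very end of the fingers, on their centre line; the grasp point (between the pads) lies env.pinch_z behind it (env.pinch_z is the distance from the TCP to the grasp point, in m); z points along the fingers, y is the line along which they close (so a half turn about z gives the same grasp; the last joint's range is limited). The gripper opens to 94 mm and grips with 3 to 60 N. Pads are 16 mm wide; open, the fingers measure 119 mm over their backs; the gripper's body (75 mm by 177 mm) begins 78 mm behind the grasp point.
Start: joints at [-1.431, 0.087, 1.371, -0, 1.684, -0.103], TCP at [0.132, -0.534, 0.206] pointing down, gripper open.
Joint ranges: [-3.1, 3.1], [-0.76, 2.03], [0.27, 2.55], [-1.08, 4.22], [0.17, 2.65], [-2.57, 2.57]. Speed limits (rad/s): [2.79, 2.79, 3.14, 3.14, 3.14, 3.14].

INTERFACE

Orientations are given as [roll, pitch, yaw] about the fixed x, y, z axes, in that order (R = Rz(yaw) Ry(pitch) Rx(roll)).
In Python, from plant import env gives the robot as it stands.
- The arm moves only by the tool play_rows, never from a script. Its argument "moves" is a list of rows, each an object with "gripper": the closure, from 0 (fully open) to 1 (shut); "delta_pos": the shift along the tool's x, y, z in m, a list of three; "roll": the turn about the tool's z in degrees. A call has 1 to 20 rows; each row is the pose to reach, as a shift and turn from the pose commanded when the call began, along the tool's axes at that moment; what a row does not reach only later rows make up. A row lasts 1/12 s, in which the tool goes at most 41.7 mm and 7.16 degrees, less where a joint would pass 70% of its speed; a pose out of reach is approached as far as the arm can. A call with a gripper value outside its range is refused whole. The fingers move at their own pace and stop on an object; "squeeze" is the grip in N (left out, the last holds). Time passes only in rows, so rows that repeat a pose let the fingers close. It gives the time, the measured TCP pose, the force, the opening and the grip force at its end, in the units of the state.
- env.observe(): the state, without advancing time (a new reading comes with each control period).
- env.read_camera(name): name is "side" or "top"; returns (picture, depth): 480x640x3 uint8, red, green, blue; 480x640 float32, m along the optical axis (not along the pixel's ray), 0 where there is no reading.
- env.camera_model(name): a dict with "vfov" (degrees; the focal length in pixels is half the picture's height over the tangent of half this angle, whatever the lens; pixels are square), "cx", "cy" (the principal point, pixels), "k1" (the pictures are not rectified: a ray, as slopes to the right and down, at radius r is drawn at 1 + k1 r^2 times it, then the intrinsics apply), "T" (4x4, takes a point from camera to world coordinates). Camera axes: x right, y down, z forward; pixel columns grow to the right and rows downward; lengths in m; the calibration is good to about 2 mm. A picture is of the moment at which its call begins. camera_model takes no time and is no camera call.
- env.sign_off(): hands the job in; it is judged then, once.
The state is a dict: "time_s": time; "qpos": joint angles; "qd": joint speeds; "tau": joint torques, N m; "tool_pos": TCP position; "eef_rot": TCP orientation; "wrist_force": force on the tool from outside, world axes, zero at the start; "ft_torque": the same for the moment, N m; "grip_width": opening from 0.0 (shut) to 1.0 (fully open); "gripper_force": force on a finger pad.
Only numpy, scipy, OpenCV 4.12 (cv2) and the standard library are available. Lean on these libraries where they do the work, as an engineer would, in place of code of your own. Each camera call takes 0.05 s, during which the arm holds its last target. There are 200 camera calls.

TASK

Lay out the burner kit on the grey kitting mat for the next assembler: seat the large cap level on the large burner and the small cap level on the small burner, stand the control knob upright in the middle of the printed square between the two burners, and stand the white handle bracket upright in the middle of the printed square directly behind the large burner (on the mat's far side from the robot). Leave the bin of screws, the screwdriver and the jar where they are.

Things in the scene. Friction and masses are not known exactly. Their poses are not given: they have to be found in the camera images.
- mat: fixed grey mat, 240 (its x) x 340 (its y) x 3 mm. Origin: centre of its underside; x points to its far side (away from the robot), y left, z up. Six 80 mm squares are outlined in white: near row at x = -50 mm, far row at x = +50 mm, each at y = -100, 0, +100 mm. The burners stand in the near row's outer squares (sides vary); the near middle square is the one between them.
- big_burner_rim (a point): large aluminium burner, fixed on the mat on a 66 mm square foot 5 mm thick: a funnel-like cup, outer rim diameter 54 mm, rim 34 mm above the mat's top, mouth 48 mm wide narrowing at about 45 degrees. This point is the rim's centre; axes as the mat's (the middle of the square directly behind is 100 mm along +x).
- small_burner_rim (a point): small aluminium burner, fixed on the mat on a 66 mm square foot 5 mm thick: a funnel-like cup, outer rim diameter 37 mm, rim 30 mm above the mat's top, mouth 31 mm wide narrowing at about 45 degrees. This point is the rim's centre; axes as the mat's.
- big_cap_center (a point): large dark steel cap, loose, upright on the bench: round flange 62 mm wide (grip here) from 12 to 21 mm above its underside, bevelled top at 24 mm; below the flange a boss tapering from 46 to 24 mm wide at the bottom, 12 mm tall, which self-centres in the large burner until the flange lies on the rim. Point: on its axis, 12 mm above its underside; z is its upright axis.
- small_cap_center (a point): small dark steel cap, loose, upright on the bench: round flange 44 mm wide (grip here) from 9 to 18 mm above its underside, bevelled top at 21 mm; below the flange a boss tapering from 29 to 14 mm wide at the bottom, 9 mm tall, which self-centres in the small burner until the flange lies on the rim. Point: on its axis, 10.5 mm above its underside; z is its upright axis.
- knob_center (a point): steel cooker control knob, loose, standing upright on the bench: skirt 48 mm in diameter and 6 mm tall, body above it about 38 mm in diameter up to 32 mm (grip it here), with a pointer bar 34 x 8 mm across the top up to 39 mm. This point is on its axis, 19.5 mm above its underside; z is its upright axis.
- bracket_center (a point): white handle end bracket, loose, standing upright on the bench: foot 28 mm (its x) x 60 mm (its y) x 12 mm, and on its middle a block 28 (x) x 34 (y) mm up to 44 mm. Grip it across its 28 mm width. This point is its middle, 22 mm above its underside; z is its upright axis.
- bin_center (a point): blue bin of screws, 90 x 150 x 75 mm, loose, beyond the mat; this point is its middle. Leave it alone.
- driver_grip (a point): screwdriver lying on the bench to the robot's right; this point is on its handle. Leave it alone.
- jar_center (a point): amber glass jar with a steel lid, 64 mm in diameter, 85 mm tall, loose, beyond the mat on the right; this point is its middle. Leave it alone.
Not all that is in view belongs to the job. What is shaped like the part that bears knob_center but purple or red is not meant.

How it is judged:
By the outcome, as a careful person would: the job done as asked, in the order asked, and still so for the second after the job is handed in, with the robot touching nothing.
It also fails if it takes over 96 s, if anything falls off the work surface, if the arm or the gripper's body presses on something with over 40 N, if the wrist force passes 120 N, or if a joint passes its speed limit or range.

## Working session

There is one attempt and no reset: what is moved stays moved. The work goes in short steps, Python scripts to look and compute and a tool call to move; the robot and the scene stay as the last step left them, time stands still between calls to the robot, and variables do not carry over. Pictures are saved under pics/ and viewed, at most 14 in all, crops included, and the job is handed in when it is done.

Besides the shell and the picture viewer there is one more tool, called after ">>>" in YAML: its name, and indented under it one key for each argument. play_rows: Moves the arm, as the interface text tells. Its arguments: {"type":"object","properties":{"moves":{"type":"array"},"squeeze":{"type":"number"}},"required":["moves"]}

```bash
mkdir -p pics; ls; cat > h.py <<'E'
import numpy as np, cv2
from plant import env
def K(n):
    m=env.camera_model(n); f=240/np.tan(np.radians(m['vfov'])/2); return m,f
def ray(n,u,v):
    m,f=K(n); d=np.array([(u-m['cx'])/f,(v-m['cy'])/f]); s=d.copy()
    for _ in range(20): s=d/(1+m['k1']*(s@s))
    T=np.array(m['T']); return T[:3,3],T[:3,:3]@np.array([s[0],s[1],1.])
def onz(n,u,v,z):
    o,d=ray(n,u,v); return o+d*(z-o[2])/d[2]
def atdepth(n,u,v,dep):
    o,d=ray(n,u,v); return o+d*dep
def two(a,ua,b,ub):
    o,d=ray(a,*ua);p,e=ray(b,*ub)
    A=np.stack([d,-e],1);s=np.linalg.lstsq(A,p-o,rcond=None)[0]
    return (o+d*s[0]+p+e*s[1])/2,np.linalg.norm(o+d*s[0]-p-e*s[1])
def cloud(n,dep):
    m,f=K(n);v,u=np.mgrid[:480,:640].astype(float)
    d=np.stack([(u-m['cx'])/f,(v-m['cy'])/f],-1);s=d.copy()
    for _ in range(20): s=d/(1+m['k1']*(s**2).sum(-1,keepdims=True))
    P=np.concatenate([s,np.ones(s.shape[:2]+(1,))],-1)*dep[...,None]
    T=np.array(m['T']);return P@T[:3,:3].T+T[:3,3]
E
python3 - <<'E'
from h import *
for n in('top','side'):
    p,d=env.read_camera(n);cv2.imwrite(f'pics/{n}0.png',p[...,::-1]);np.savez(f'{n}0.npz',p=p,d=d);m=env.camera_model(n);print(n,m)
print(env.pinch_z,env.observe())
E
```

```text
pics
top {'vfov': 48.766046915435666, 'cx': 322.4358668751678, 'cy': 234.59294501652923, 'k1': 0.01230092270970718, 'T': array([[ 0.02129183, -0.98688224,  0.16003158,  0.35635516],
       [-0.99971562, -0.02273554, -0.00719566, -0.02907967],
       [ 0.01073968, -0.15983286, -0.98708567,  1.21446995],
       [ 0.        ,  0.        ,  0.        ,  1.        ]])}
side {'vfov': 51.968925076413456, 'cx': 314.26180424834615, 'cy': 237.52952909900543, 'k1': 0.02055061916044054, 'T': array([[-0.83839294, -0.30232401,  0.45353884,  0.07749962],
       [-0.54487533,  0.44283162, -0.71204707,  0.71361487],
       [ 0.01442758, -0.84409736, -0.5359958 ,  0.65888638],
       [ 0.        ,  0.        ,  0.        ,  1.        ]])}
0.0188 {'time_s': 0.1, 'qpos': array([-1.43105712e+00,  8.78562375e-02,  1.37205970e+00, -2.81508788e-05,
        1.68361652e+00, -1.03118146e-01]), 'qd': array([-0.00027341, -0.0009439 , -0.00208811,  0.00046749,  0.00092414,
        0.00077211]), 'tau': array([ 1.51315322e-03, -3.41252732e+01, -3.03303838e+01,  7.18166004e-02,
        3.04113398e-02, -9.42800602e-05]), 'tool_pos': array([ 0.1321703 , -0.53337999,  0.20445685]), 'eef_rot': array([-3.13966028e+00, -1.71844675e-04,  2.42854044e-01]), 'wrist_force': array([-0.04365482, -0.39184317,  0.28856975]), 'ft_torque': array([ 0.01878339, -0.00280381, -0.0627342 ]), 'gripper_force': 0.0, 'grip_width': 1.0030911013154642}
```

View pics/top0.png

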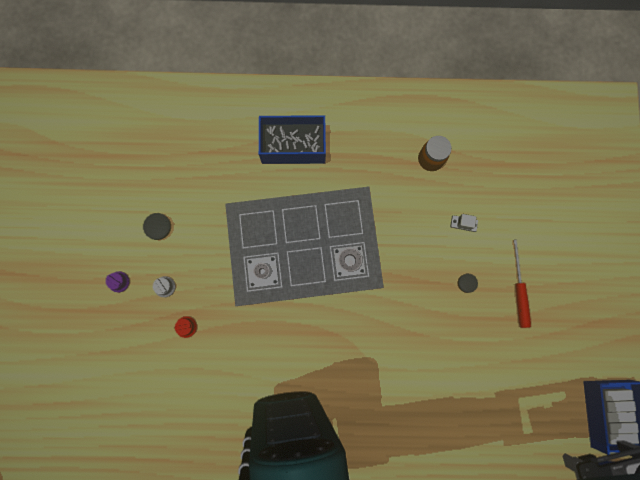

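View pics/side0.png

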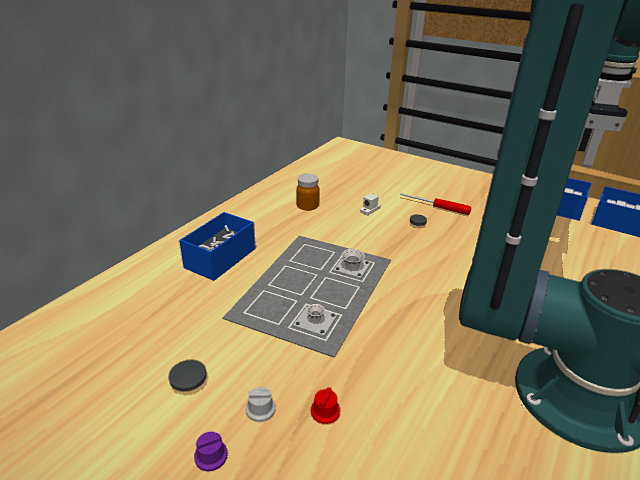

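Top view: big burner at (349,261), small burner (263,271), big cap (157,226), grey knob (163,286), small cap (468,283), bracket (465,222). The same things are visible in the side view: caps at (188,376) and (418,220), knob (260,403), bracket (370,204).

```bash
cat > meas.py <<'E'
from h import *
D={n:np.load(f'{n}0.npz') for n in('top','side')}
C={n:cloud(n,D[n]['d'].astype(float)) for n in D}
seeds=dict(bigcap=((157,226),(188,376)),smallcap=((468,283),(418,220)),knob=((163,286),(260,403)),bracket=((465,222),(370,204)),bigb=((349,261),(352,262)),smallb=((263,271),(316,316)))
for k,s in seeds.items():
    for n,(u,v) in zip(('top','side'),s):
        P=C[n][v-35:v+35,u-35:u+35]; d=D[n]['d'][v-35:v+35,u-35:u+35]
        zt=.006 if 'b' not in k[-1] else .022
        m=((P[...,2]>zt)&(d>0)).astype(np.uint8)
        cnt,lab,st,ce=cv2.connectedComponentsWithStats(m)
        j=1+np.argmax(st[1:,4]); q=P[lab==j]; z=np.percentile(q[:,2],[5,50,95])
        top=q[q[:,2]>z[2]-.006]
        r=cv2.minAreaRect((top[:,:2]*1000).astype(np.float32))
        print(k,n,st[j,4],'z',z.round(4),'rect',np.round(r[0],1),np.round(r[1],1),round(r[2],1),'floor',np.median(P[(m==0)&(d>0)][:,2]).round(4))
for n in D:
    p=D[n]['p'].astype(int); g=p.sum(-1)/3; sat=p.max(-1)-p.min(-1)
    c={'top':(305,246),'side':(308,295)}[n]
    m=((sat<25)).astype(np.uint8); m=cv2.morphologyEx(m,cv2.MORPH_CLOSE,np.ones((5,5)))
    cnt,lab,st,ce=cv2.connectedComponentsWithStats(m); L=lab[c[1],c[0]]
    cs,_=cv2.findContours((lab==L).astype(np.uint8),0,1); h=cv2.convexHull(max(cs,key=cv2.contourArea))
    a=cv2.approxPolyN(h,4)[0] if hasattr(cv2,'approxPolyN') else cv2.approxPolyDP(h,8,True)[:,0]
    print(n,st[L],a.tolist()); W=np.array([onz(n,x,y,.003)[:2] for x,y in a]); print(W.round(4).tolist(),W.mean(0))
E
python3 meas.py
python3 - <<'E'
import cv2,numpy as np
p=cv2.imread('pics/top0.png');q=cv2.imread('pics/side0.png')
a=cv2.resize(p[180:310,220:390],None,fx=2.35,fy=2.35*1,interpolation=2);b=cv2.resize(q[230:360,220:390],None,fx=2.35,fy=2.35,interpolation=2)
c=[cv2.resize(i,(266,266),interpolation=2) for i in(p[205:245,445:485],q[184:224,350:390],q[380:425,238:283])]
o=np.vstack([np.hstack([a,b])[:, :798],np.hstack(c)[:290]]);cv2.imwrite('pics/c1.png',o);print(o.shape)
E
```

```text
bigcap top 596 z [0.018  0.0236 0.0277] rect [561.3 340.7] [60.1 58.5] 47.5 floor 0.0003
bigcap side 979 z [0.0143 0.023  0.0255] rect [563.  340.9] [60.5 62.5] 5.2 floor -0.0005
smallcap top 308 z [0.0144 0.0207 0.0245] rect [ 448.  -367.7] [40.8 42.7] 62.2 floor 0.0003
smallcap side 235 z [0.008  0.0155 0.0247] rect [ 423.8 -484.5] [51.2 19. ] 5.5 floor -0.0005
knob top 241 z [0.026  0.0333 0.0405] rect [425.3 317.7] [33.9 31.7] 35.3 floor 0.0006
knob side 447 z [0.0239 0.0322 0.0395] rect [424.2 319.3] [32.9 29.7] 65.9 floor -0.0004
bracket top 362 z [0.0087 0.0386 0.047 ] rect [ 585.6 -364.6] [33.1 27.8] 81.4 floor 0.0002
bracket side 269 z [0.0081 0.0274 0.0445] rect [ 584.8 -365.9] [37.4 26.8] 78.2 floor -0.0004
bigb top 322 z [0.0258 0.0334 0.0389] rect [ 493.4 -100.6] [49.8 49.5] 0.7 floor 0.0033
bigb side 244 z [0.023  0.0317 0.0371] rect [ 492.9 -101.1] [49.4 54.3] 30.0 floor 0.0018
smallb top 166 z [0.0244 0.0307 0.0358] rect [463.6  96.6] [34.  34.1] 1.0 floor 0.0036
smallb side 179 z [0.0235 0.0293 0.0339] rect [464.7  96.7] [34.4 33.8] 77.2 floor 0.0028
top [  226   187   158   119 15114] [[383, 288], [235, 306], [225, 203], [369, 186]]
[[0.4325, -0.1788], [0.3845, 0.1564], [0.6222, 0.1911], [0.6712, -0.1451]] [0.52760269 0.00593219]
side [  223   236   168   121 11338] [[391, 258], [334, 357], [222, 318], [298, 235]]
[[0.4354, -0.1841], [0.3848, 0.1583], [0.6215, 0.1922], [0.6726, -0.1446]] [0.52857122 0.00542698]
(572, 798, 3)
```

View pics/c1.png

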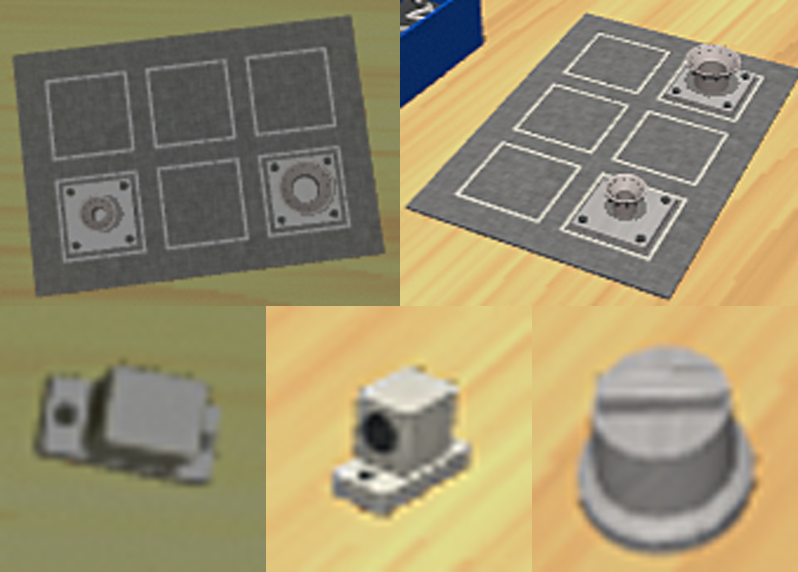

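Burners: big at (0.493, -0.101), small at (0.464, 0.097), mat yaw about 8.3°. The two views agree to within 2 mm. Next I move to above the large cap.

>>> play_rows:
  moves:
    - {"gripper": 0, "delta_pos": [0.01, -0.012, 0], "roll": 0}
    - {"gripper": 0, "delta_pos": [0.03, -0.036, 0], "roll": 0}
    - {"gripper": 0, "delta_pos": [0.055, -0.065, 0], "roll": 0}
    - {"gripper": 0, "delta_pos": [0.08, -0.095, 0], "roll": 0}
    - {"gripper": 0, "delta_pos": [0.106, -0.126, 0], "roll": 0}
    - {"gripper": 0, "delta_pos": [0.132, -0.157, 0], "roll": 0}
    - {"gripper": 0, "delta_pos": [0.158, -0.188, 0], "roll": 0}
    - {"gripper": 0, "delta_pos": [0.184, -0.219, 0], "roll": 0}
    - {"gripper": 0, "delta_pos": [0.21, -0.25, 0], "roll": 0}
    - {"gripper": 0, "delta_pos": [0.236, -0.281, 0], "roll": 0}
    - {"gripper": 0, "delta_pos": [0.262, -0.312, 0], "roll": 0}
    - {"gripper": 0, "delta_pos": [0.288, -0.343, 0], "roll": 0}
    - {"gripper": 0, "delta_pos": [0.314, -0.374, 0], "roll": 0}
    - {"gripper": 0, "delta_pos": [0.34, -0.405, 0], "roll": 0}
    - {"gripper": 0, "delta_pos": [0.366, -0.436, 0], "roll": 0}
    - {"gripper": 0, "delta_pos": [0.392, -0.467, 0], "roll": 0}
    - {"gripper": 0, "delta_pos": [0.418, -0.498, 0], "roll": 0}
    - {"gripper": 0, "delta_pos": [0.44, -0.524, 0], "roll": 0}
    - {"gripper": 0, "delta_pos": [0.456, -0.543, 0], "roll": 0}
    - {"gripper": 0, "delta_pos": [0.464, -0.552, 0], "roll": 0}

```text
time_s: 1.77
tool_pos: [0.4502, 0.1162, 0.2045]
eef_rot: [-3.141, 0.001, 0.246]
wrist_force: [-0.5, -0.1, -0.0]
grip_width: 1.0
gripper_force: 0.0
```

```bash
cat > st.py <<'E'
import sys
from h import *
def st(tx=None,ty=None,tz=None):
    o=env.observe();p=o['tool_pos'];y=o['eef_rot'][2]
    print('t',round(o['time_s'],2),'pos',p.round(4),'rpy deg',np.degrees(o['eef_rot']).round(2),'F',o['wrist_force'].round(1),'w',round(o['grip_width'],3),'g',round(o['gripper_force'],1))
    if tx is not None:
        d=np.array([tx,ty])-p[:2];print('delta tool',(d@[np.cos(y),np.sin(y)]).round(4),(d@[np.sin(y),-np.cos(y)]).round(4),(p[2]-tz).round(4))
st(*map(float,sys.argv[1:]))
E
python3 st.py .562 .341 .004
```

```text
t 1.77 pos [0.4502 0.1162 0.2045] rpy deg [-1.7995e+02  8.0000e-02  1.4120e+01] F [-0.5 -0.1 -0. ] w 1.0 g 0.0
delta tool 0.1633 -0.1907 0.2005
```

>>> play_rows:
  moves:
    - {"gripper": 0, "delta_pos": [0.015, -0.018, 0.01], "roll": 0}
    - {"gripper": 0, "delta_pos": [0.035, -0.041, 0.025], "roll": 0}
    - {"gripper": 0, "delta_pos": [0.057, -0.067, 0.04], "roll": 0}
    - {"gripper": 0, "delta_pos": [0.08, -0.093, 0.055], "roll": 0}
    - {"gripper": 0, "delta_pos": [0.103, -0.12, 0.07], "roll": 0}
    - {"gripper": 0, "delta_pos": [0.125, -0.146, 0.085], "roll": 0}
    - {"gripper": 0, "delta_pos": [0.145, -0.169, 0.1], "roll": 0}
    - {"gripper": 0, "delta_pos": [0.158, -0.184, 0.115], "roll": 0}
    - {"gripper": 0, "delta_pos": [0.163, -0.191, 0.13], "roll": 0}
    - {"gripper": 0, "delta_pos": [0.163, -0.191, 0.14], "roll": 0}
    - {"gripper": 0, "delta_pos": [0.163, -0.191, 0.14], "roll": 0}
    - {"gripper": 0, "delta_pos": [0.163, -0.191, 0.14], "roll": 0}

```text
time_s: 2.77
tool_pos: [0.5615, 0.3363, 0.0648]
eef_rot: [3.14, 0.002, 0.242]
wrist_force: [0.8, -0.9, 0.2]
grip_width: 1.001
gripper_force: 0.0
```

```bash
python3 st.py .562 .341 .004;python3 - <<'E'
from h import *
for n in('top','side'):
    p,d=env.read_camera(n);np.savez(f'{n}1.npz',p=p,d=d)
    C=cloud(n,d.astype(float))
    if n=='side':
        cv2.imwrite('pics/s1.png',cv2.resize(p[240:480,60:380,::-1],None,fx=2.2,fy=2.2))
    for k,(u,v) in dict(smallcap={'top':(468,283),'side':(418,220)}[n],bracket={'top':(465,222),'side':(370,204)}[n]).items() if False else {'smallcap':{'top':(468,283),'side':(418,220)}[n],'bracket':{'top':(465,222),'side':(370,204)}[n]}.items():
        r=22 if n=='top' else 16
        P=C[v-r:v+r,u-r:u+r].reshape(-1,3)
        for lo,hi in ((.004,.06),(.015,.06),(.035,.06)):
            q=P[(P[:,2]>lo)&(P[:,2]<hi)]
            if len(q)<20: continue
            R=cv2.minAreaRect((q[:,:2]*1000).astype(np.float32)); print(n,k,lo,len(q),np.round(R[0],1),np.round(R[1],1),round(R[2],1),'z95',np.percentile(q[:,2],95).round(4))
E
```

```text
t 2.77 pos [0.5615 0.3363 0.0648] rpy deg [1.7993e+02 1.3000e-01 1.3840e+01] F [ 0.8 -0.9  0.2] w 1.001 g 0.0
delta tool 0.0016 -0.0045 0.0608
top smallcap 0.004 415 [ 449.5 -371.2] [98.1 99.5] 1.2 z95 0.0243
top smallcap 0.015 289 [ 448.1 -368.5] [42.  42.3] 45.1 z95 0.0248
top bracket 0.004 466 [ 591.8 -370.4] [ 96.2 102.5] 89.2 z95 0.0461
top bracket 0.015 250 [ 586.  -364.7] [53.  29.2] 80.3 z95 0.047
top bracket 0.035 196 [ 585.9 -364.2] [34.6 29. ] 77.1 z95 0.0474
side smallcap 0.004 166 [ 436.5 -407.6] [142.3  47.2] 81.6 z95 0.0226
side smallcap 0.015 123 [ 445.9 -365.9] [37.7 40.5] 79.6 z95 0.0229
side bracket 0.004 282 [ 584.9 -363.5] [62.8 30.4] 78.7 z95 0.0441
side bracket 0.015 191 [ 584.6 -364.5] [38.6 29.9] 80.8 z95 0.0444
side bracket 0.035 94 [ 584.8 -364.4] [37.3 28.8] 83.7 z95 0.0447
```

View pics/s1.png

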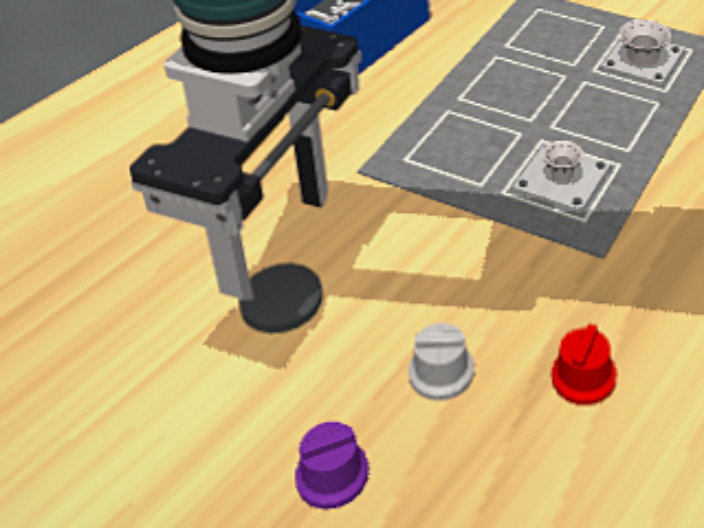

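The open gripper is straddling the large cap, seen at crop (282,298). The knob and its coloured decoys are clear of it. I descend and grip.

>>> play_rows:
  moves:
    - {"gripper": 0, "delta_pos": [0.001, -0.003, 0.008], "roll": 0}
    - {"gripper": 0, "delta_pos": [0.001, -0.004, 0.022], "roll": 0}
    - {"gripper": 0, "delta_pos": [0.001, -0.004, 0.038], "roll": 0}
    - {"gripper": 0, "delta_pos": [0.001, -0.004, 0.05], "roll": 0}
    - {"gripper": 0, "delta_pos": [0.001, -0.004, 0.058], "roll": 0}
    - {"gripper": 0, "delta_pos": [0.001, -0.004, 0.06], "roll": 0}
    - {"gripper": 0, "delta_pos": [0.001, -0.004, 0.06], "roll": 0}
    - {"gripper": 0.5, "delta_pos": [0.001, -0.004, 0.06], "roll": 0}
    - {"gripper": 0.5, "delta_pos": [0.001, -0.004, 0.06], "roll": 0}
    - {"gripper": 0.5, "delta_pos": [0.001, -0.004, 0.06], "roll": 0}
    - {"gripper": 0.5, "delta_pos": [0.001, -0.004, 0.06], "roll": 0}
    - {"gripper": 0.5, "delta_pos": [0.001, -0.004, 0.06], "roll": 0}
    - {"gripper": 0.5, "delta_pos": [0.001, -0.004, 0.06], "roll": 0}
    - {"gripper": 0.5, "delta_pos": [0.001, -0.004, 0.06], "roll": 0}
    - {"gripper": 0.5, "delta_pos": [0.001, -0.004, 0.06], "roll": 0}
  squeeze: 25

```text
time_s: 4.12
tool_pos: [0.5626, 0.3421, 0.006]
eef_rot: [3.141, -0.001, 0.243]
wrist_force: [-0.2, -1.9, 2.3]
grip_width: 0.652
gripper_force: 25.0
```

```bash
python3 st.py .562 .341 .004
```

```text
t 4.12 pos [0.5626 0.3421 0.006 ] rpy deg [ 1.7998e+02 -5.0000e-02  1.3910e+01] F [-0.2 -1.9  2.3] w 0.652 g 25.0
delta tool -0.0008 0.0009 0.002
```

>>> play_rows:
  moves:
    - {"gripper": 0.5, "delta_pos": [0, 0, -0.005], "roll": 0}
    - {"gripper": 0.5, "delta_pos": [0, 0, -0.016], "roll": 0}
    - {"gripper": 0.5, "delta_pos": [0, 0, -0.032], "roll": 0}
    - {"gripper": 0.5, "delta_pos": [0, 0, -0.05], "roll": 0}
    - {"gripper": 0.5, "delta_pos": [0, 0, -0.068], "roll": 0}
    - {"gripper": 0.5, "delta_pos": [0, 0, -0.086], "roll": 0}
    - {"gripper": 0.5, "delta_pos": [0, 0, -0.1], "roll": 0}
    - {"gripper": 0.5, "delta_pos": [0, 0, -0.11], "roll": 0}
    - {"gripper": 0.5, "delta_pos": [0, 0, -0.114], "roll": 0}
    - {"gripper": 0.5, "delta_pos": [0, 0, -0.114], "roll": 0}

```text
time_s: 4.95
tool_pos: [0.5627, 0.3425, 0.1209]
eef_rot: [-3.141, -0.002, 0.243]
wrist_force: [-0.3, -0.3, -2.4]
grip_width: 0.651
gripper_force: 25.0
```

```bash
python3 st.py .493 -.1007 .037
```

```text
t 4.95 pos [0.5627 0.3425 0.1209] rpy deg [-1.7997e+02 -1.3000e-01  1.3920e+01] F [-0.3 -0.3 -2.4] w 0.651 g 25.0
delta tool -0.1743 0.4135 0.0839
```

>>> play_rows:
  moves:
    - {"gripper": 0.5, "delta_pos": [-0.003, 0.007, 0], "roll": 0}
    - {"gripper": 0.5, "delta_pos": [-0.01, 0.024, 0], "roll": 0}
    - {"gripper": 0.5, "delta_pos": [-0.02, 0.048, 0], "roll": 0}
    - {"gripper": 0.5, "delta_pos": [-0.033, 0.078, 0], "roll": 0}
    - {"gripper": 0.5, "delta_pos": [-0.047, 0.112, 0], "roll": 0}
    - {"gripper": 0.5, "delta_pos": [-0.061, 0.146, 0], "roll": 0}
    - {"gripper": 0.5, "delta_pos": [-0.075, 0.18, 0], "roll": 0}
    - {"gripper": 0.5, "delta_pos": [-0.09, 0.214, 0], "roll": 0}
    - {"gripper": 0.5, "delta_pos": [-0.104, 0.248, 0], "roll": 0}
    - {"gripper": 0.5, "delta_pos": [-0.118, 0.282, 0], "roll": 0}
    - {"gripper": 0.5, "delta_pos": [-0.132, 0.314, 0], "roll": 0}
    - {"gripper": 0.5, "delta_pos": [-0.145, 0.344, 0], "roll": 0}
    - {"gripper": 0.5, "delta_pos": [-0.156, 0.37, 0], "roll": 0}
    - {"gripper": 0.5, "delta_pos": [-0.165, 0.391, 0], "roll": 0}
    - {"gripper": 0.5, "delta_pos": [-0.171, 0.405, 0.005], "roll": 0}
    - {"gripper": 0.5, "delta_pos": [-0.174, 0.412, 0.015], "roll": 0}
    - {"gripper": 0.5, "delta_pos": [-0.174, 0.4135, 0.027], "roll": 0}
    - {"gripper": 0.5, "delta_pos": [-0.174, 0.4135, 0.035], "roll": 0}
    - {"gripper": 0.5, "delta_pos": [-0.174, 0.4135, 0.035], "roll": 0}
    - {"gripper": 0.5, "delta_pos": [-0.174, 0.4135, 0.035], "roll": 0}

```text
time_s: 6.62
tool_pos: [0.4919, -0.0997, 0.0829]
eef_rot: [-3.14, 0.003, 0.244]
wrist_force: [-0.7, 0.5, -0.8]
grip_width: 0.649
gripper_force: 25.0
```

```bash
python3 st.py .493 -.1007 .031;python3 - <<'E'
from h import *
p,d=env.read_camera('side');cv2.imwrite('pics/s2.png',cv2.resize(p[180:380,200:440,::-1],None,fx=2.5,fy=2.5))
E
```

```text
t 6.62 pos [ 0.4919 -0.0997  0.0829] rpy deg [-1.7989e+02  1.5000e-01  1.3990e+01] F [-0.7  0.5 -0.8] w 0.649 g 25.0
delta tool 0.0009 0.0012 0.0519
```

View pics/s2.png

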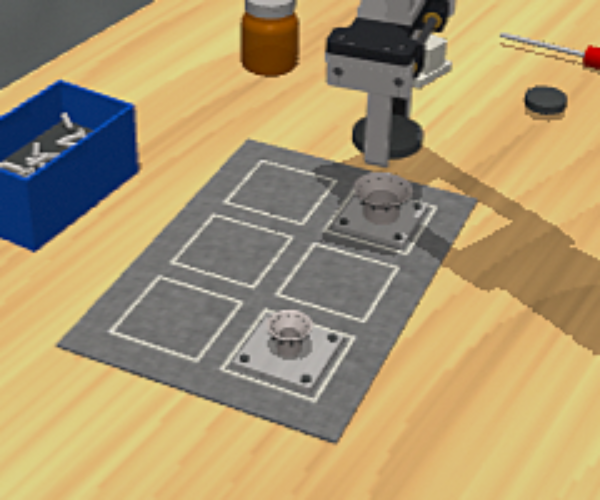

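The cap is level in the gripper, straight above the large burner's rim at crop (383,195). I lower and release it.

>>> play_rows:
  moves:
    - {"gripper": 0.5, "delta_pos": [0.001, 0.001, 0.006], "roll": 0}
    - {"gripper": 0.5, "delta_pos": [0.001, 0.001, 0.016], "roll": 0}
    - {"gripper": 0.5, "delta_pos": [0.001, 0.001, 0.026], "roll": 0}
    - {"gripper": 0.5, "delta_pos": [0.001, 0.001, 0.035], "roll": 0}
    - {"gripper": 0.5, "delta_pos": [0.001, 0.001, 0.041], "roll": 0}
    - {"gripper": 0.5, "delta_pos": [0.001, 0.001, 0.045], "roll": 0}
    - {"gripper": 0.5, "delta_pos": [0.001, 0.001, 0.048], "roll": 0}
    - {"gripper": 0.5, "delta_pos": [0.001, 0.001, 0.05], "roll": 0}
    - {"gripper": 0.5, "delta_pos": [0.001, 0.001, 0.051], "roll": 0}
    - {"gripper": 0.5, "delta_pos": [0.001, 0.001, 0.051], "roll": 0}

```text
time_s: 7.5
tool_pos: [0.4941, -0.1019, 0.0335]
eef_rot: [3.141, -0.0, 0.243]
wrist_force: [0.3, 0.4, -1.7]
grip_width: 0.65
gripper_force: 25.0
```

```bash
python3 st.py .493 -.1007 .031
```

```text
t 7.5 pos [ 0.4941 -0.1019  0.0335] rpy deg [ 1.7999e+02 -1.0000e-02  1.3910e+01] F [ 0.3  0.4 -1.7] w 0.65 g 25.0
delta tool -0.0008 -0.0014 0.0025
```

>>> play_rows:
  moves:
    - {"gripper": 0.5, "delta_pos": [-0.0005, -0.001, 0.001], "roll": 0}
    - {"gripper": 0.5, "delta_pos": [-0.0005, -0.001, 0.002], "roll": 0}
    - {"gripper": 0.5, "delta_pos": [-0.0005, -0.001, 0.0025], "roll": 0}
    - {"gripper": 0.5, "delta_pos": [-0.0005, -0.001, 0.0025], "roll": 0}

```text
time_s: 7.83
tool_pos: [0.4933, -0.1009, 0.0311]
eef_rot: [3.141, -0.0, 0.243]
wrist_force: [0.1, 0.2, -1.3]
grip_width: 0.651
gripper_force: 25.0
```

```bash
python3 st.py .493 -.1007 .031
```

```text
t 7.83 pos [ 0.4933 -0.1009  0.0311] rpy deg [ 1.7999e+02 -2.0000e-02  1.3910e+01] F [ 0.1  0.2 -1.3] w 0.651 g 25.0
delta tool -0.0002 -0.0002 0.0001
```

Near contact. Next I open gently, rise and look.

>>> play_rows:
  moves:
    - {"gripper": 0.5, "delta_pos": [0, 0, 0.001], "roll": 0}
    - {"gripper": 0.3, "delta_pos": [0, 0, 0.001], "roll": 0}
    - {"gripper": 0.2, "delta_pos": [0, 0, 0.001], "roll": 0}
    - {"gripper": 0.1, "delta_pos": [0, 0, 0.001], "roll": 0}
    - {"gripper": 0.1, "delta_pos": [0, 0, 0.001], "roll": 0}
    - {"gripper": 0.1, "delta_pos": [0, 0, -0.008], "roll": 0}
    - {"gripper": 0.1, "delta_pos": [0, 0, -0.025], "roll": 0}
    - {"gripper": 0.1, "delta_pos": [0, 0, -0.045], "roll": 0}
    - {"gripper": 0, "delta_pos": [0, 0, -0.07], "roll": 0}
    - {"gripper": 0, "delta_pos": [0, 0, -0.085], "roll": 0}
    - {"gripper": 0, "delta_pos": [0, 0, -0.09], "roll": 0}

```text
time_s: 8.75
tool_pos: [0.4952, -0.1016, 0.1251]
eef_rot: [3.138, -0.006, 0.243]
wrist_force: [0.1, 0.3, 0.5]
grip_width: 0.995
gripper_force: 0.0
```

```bash
python3 st.py .4475 -.3675 .004;python3 - <<'E'
from h import *
p,d=env.read_camera('side');cv2.imwrite('pics/s3.png',cv2.resize(p[180:380,200:440,::-1],None,fx=2.5,fy=2.5))
E
```

```text
t 8.75 pos [ 0.4952 -0.1016  0.1251] rpy deg [179.79  -0.33  13.91] F [0.1 0.3 0.5] w 0.995 g 0.0
delta tool -0.1103 0.2467 0.1211
```

View pics/s3.png

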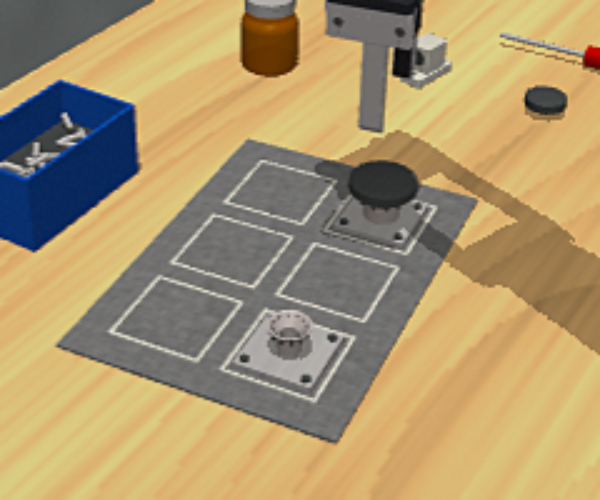

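The large cap sits level at crop (384,185). Next is the small cap.

>>> play_rows:
  moves:
    - {"gripper": 0, "delta_pos": [-0.005, 0.011, 0], "roll": 0}
    - {"gripper": 0, "delta_pos": [-0.014, 0.032, 0], "roll": 0}
    - {"gripper": 0, "delta_pos": [-0.027, 0.061, 0], "roll": 0}
    - {"gripper": 0, "delta_pos": [-0.042, 0.094, 0], "roll": 0}
    - {"gripper": 0, "delta_pos": [-0.058, 0.13, 0.004], "roll": 0}
    - {"gripper": 0, "delta_pos": [-0.073, 0.164, 0.012], "roll": 0}
    - {"gripper": 0, "delta_pos": [-0.087, 0.195, 0.025], "roll": 0}
    - {"gripper": 0, "delta_pos": [-0.098, 0.22, 0.038], "roll": 0}
    - {"gripper": 0, "delta_pos": [-0.106, 0.238, 0.051], "roll": 0}
    - {"gripper": 0, "delta_pos": [-0.11, 0.246, 0.061], "roll": 0}
    - {"gripper": 0, "delta_pos": [-0.11, 0.247, 0.068], "roll": 0}
    - {"gripper": 0, "delta_pos": [-0.11, 0.247, 0.071], "roll": 0}
    - {"gripper": 0, "delta_pos": [-0.11, 0.247, 0.071], "roll": 0}
    - {"gripper": 0, "delta_pos": [-0.11, 0.247, 0.071], "roll": 0}

```text
time_s: 9.97
tool_pos: [0.4463, -0.3659, 0.0502]
eef_rot: [-3.141, -0.0, 0.244]
wrist_force: [0.0, -0.2, 0.5]
grip_width: 0.999
gripper_force: 0.0
```

```bash
python3 st.py .4475 -.3675 .005
```

```text
t 9.97 pos [ 0.4463 -0.3659  0.0502] rpy deg [-1.7999e+02 -1.0000e-02  1.4010e+01] F [ 0.  -0.2  0.5] w 0.999 g 0.0
delta tool 0.0008 0.0018 0.0452
```

>>> play_rows:
  moves:
    - {"gripper": 0, "delta_pos": [0.001, 0.002, 0.008], "roll": 0}
    - {"gripper": 0, "delta_pos": [0.001, 0.002, 0.02], "roll": 0}
    - {"gripper": 0, "delta_pos": [0.001, 0.002, 0.033], "roll": 0}
    - {"gripper": 0, "delta_pos": [0.001, 0.002, 0.042], "roll": 0}
    - {"gripper": 0, "delta_pos": [0.001, 0.002, 0.045], "roll": 0}
    - {"gripper": 0, "delta_pos": [0.001, 0.002, 0.045], "roll": 0}
    - {"gripper": 0.7, "delta_pos": [0.001, 0.002, 0.045], "roll": 0}
    - {"gripper": 0.7, "delta_pos": [0.001, 0.002, 0.045], "roll": 0}
    - {"gripper": 0.7, "delta_pos": [0.001, 0.002, 0.045], "roll": 0}
    - {"gripper": 0.7, "delta_pos": [0.001, 0.002, 0.045], "roll": 0}
    - {"gripper": 0.7, "delta_pos": [0.001, 0.002, 0.045], "roll": 0}
    - {"gripper": 0.7, "delta_pos": [0.001, 0.002, 0.045], "roll": 0}
    - {"gripper": 0.7, "delta_pos": [0.001, 0.002, 0.045], "roll": 0}
    - {"gripper": 0.7, "delta_pos": [0.001, 0.002, 0.045], "roll": 0}
    - {"gripper": 0.7, "delta_pos": [0.001, 0.002, 0.045], "roll": 0}

```text
time_s: 11.22
tool_pos: [0.4473, -0.3689, 0.0051]
eef_rot: [3.141, -0.0, 0.243]
wrist_force: [-0.1, -0.3, -0.6]
grip_width: 0.46
gripper_force: 25.0
```

```bash
python3 st.py .4475 -.3675 .004
```

```text
t 11.22 pos [ 0.4473 -0.3689  0.0051] rpy deg [179.98  -0.    13.91] F [-0.1 -0.3 -0.6] w 0.46 g 25.0
delta tool 0.0005 -0.0013 0.0011
```

>>> play_rows:
  moves:
    - {"gripper": 0.7, "delta_pos": [0, 0, -0.005], "roll": 0}
    - {"gripper": 0.7, "delta_pos": [0, 0, -0.016], "roll": 0}
    - {"gripper": 0.7, "delta_pos": [0, 0, -0.032], "roll": 0}
    - {"gripper": 0.7, "delta_pos": [0, 0, -0.05], "roll": 0}
    - {"gripper": 0.7, "delta_pos": [0, 0, -0.068], "roll": 0}
    - {"gripper": 0.7, "delta_pos": [0, 0, -0.086], "roll": 0}
    - {"gripper": 0.7, "delta_pos": [0, 0, -0.104], "roll": 0}
    - {"gripper": 0.7, "delta_pos": [0, 0, -0.115], "roll": 0}
    - {"gripper": 0.7, "delta_pos": [0, 0, -0.12], "roll": 0}
    - {"gripper": 0.7, "delta_pos": [0, 0, -0.12], "roll": 0}

```text
time_s: 12.05
tool_pos: [0.4479, -0.3694, 0.1269]
eef_rot: [3.139, -0.002, 0.243]
wrist_force: [0.3, 0.9, -0.3]
grip_width: 0.456
gripper_force: 25.0
```

```bash
python3 st.py .4641 .0968 .03
```

```text
t 12.05 pos [ 0.4479 -0.3694  0.1269] rpy deg [ 1.7983e+02 -1.0000e-01  1.3910e+01] F [ 0.3  0.9 -0.3] w 0.456 g 25.0
delta tool 0.1278 -0.4487 0.0969
```

>>> play_rows:
  moves:
    - {"gripper": 0.7, "delta_pos": [0.002, -0.007, 0], "roll": 0}
    - {"gripper": 0.7, "delta_pos": [0.007, -0.025, 0], "roll": 0}
    - {"gripper": 0.7, "delta_pos": [0.015, -0.051, 0], "roll": 0}
    - {"gripper": 0.7, "delta_pos": [0.024, -0.083, 0], "roll": 0}
    - {"gripper": 0.7, "delta_pos": [0.034, -0.119, 0], "roll": 0}
    - {"gripper": 0.7, "delta_pos": [0.044, -0.155, 0], "roll": 0}
    - {"gripper": 0.7, "delta_pos": [0.055, -0.192, 0], "roll": 0}
    - {"gripper": 0.7, "delta_pos": [0.065, -0.229, 0], "roll": 0}
    - {"gripper": 0.7, "delta_pos": [0.076, -0.266, 0], "roll": 0}
    - {"gripper": 0.7, "delta_pos": [0.086, -0.303, 0], "roll": 0}
    - {"gripper": 0.7, "delta_pos": [0.097, -0.339, 0], "roll": 0}
    - {"gripper": 0.7, "delta_pos": [0.107, -0.374, 0], "roll": 0}
    - {"gripper": 0.7, "delta_pos": [0.115, -0.404, 0], "roll": 0}
    - {"gripper": 0.7, "delta_pos": [0.122, -0.427, 0.004], "roll": 0}
    - {"gripper": 0.7, "delta_pos": [0.126, -0.442, 0.012], "roll": 0}
    - {"gripper": 0.7, "delta_pos": [0.128, -0.448, 0.024], "roll": 0}
    - {"gripper": 0.7, "delta_pos": [0.128, -0.449, 0.035], "roll": 0}
    - {"gripper": 0.7, "delta_pos": [0.128, -0.449, 0.042], "roll": 0}
    - {"gripper": 0.7, "delta_pos": [0.128, -0.449, 0.042], "roll": 0}
    - {"gripper": 0.7, "delta_pos": [0.128, -0.449, 0.042], "roll": 0}

```text
time_s: 13.72
tool_pos: [0.4628, 0.0971, 0.082]
eef_rot: [-3.142, 0.002, 0.242]
wrist_force: [-0.7, 0.0, -0.6]
grip_width: 0.456
gripper_force: 25.0
```

```bash
python3 st.py .4641 .0968 .03;python3 - <<'E'
from h import *
p,d=env.read_camera('side');cv2.imwrite('pics/s4.png',cv2.resize(p[200:380,230:430,::-1],None,fx=3,fy=3))
E
```

```text
t 13.72 pos [0.4628 0.0971 0.082 ] rpy deg [-1.800e+02  1.300e-01  1.385e+01] F [-0.7  0.  -0.6] w 0.456 g 25.0
delta tool 0.0012 0.0006 0.052
```

View pics/s4.png

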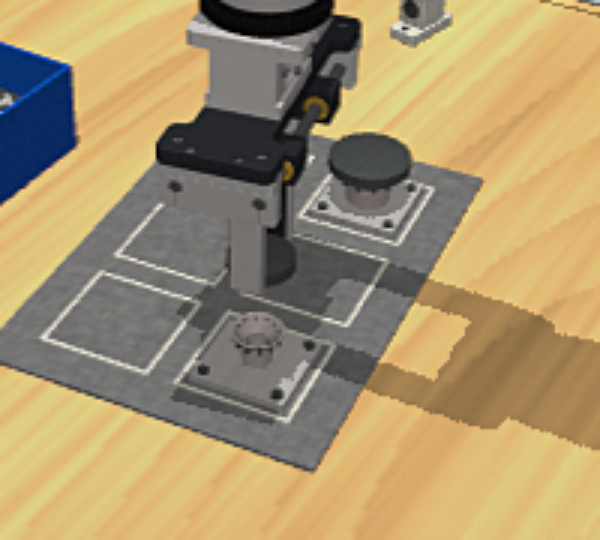

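The small cap is held level above the small burner's rim at crop (258,332).

>>> play_rows:
  moves:
    - {"gripper": 0.7, "delta_pos": [0.001, 0, 0.006], "roll": 0}
    - {"gripper": 0.7, "delta_pos": [0.001, 0, 0.016], "roll": 0}
    - {"gripper": 0.7, "delta_pos": [0.001, 0, 0.026], "roll": 0}
    - {"gripper": 0.7, "delta_pos": [0.001, 0, 0.035], "roll": 0}
    - {"gripper": 0.7, "delta_pos": [0.001, 0, 0.041], "roll": 0}
    - {"gripper": 0.7, "delta_pos": [0.001, 0, 0.045], "roll": 0}
    - {"gripper": 0.7, "delta_pos": [0.001, 0, 0.048], "roll": 0}
    - {"gripper": 0.7, "delta_pos": [0.001, 0, 0.049], "roll": 0}
    - {"gripper": 0.7, "delta_pos": [0.001, 0, 0.049], "roll": 0}
    - {"gripper": 0.7, "delta_pos": [0.001, 0, 0.049], "roll": 0}

```text
time_s: 14.6
tool_pos: [0.4649, 0.0981, 0.0343]
eef_rot: [3.141, -0.001, 0.243]
wrist_force: [1.3, -0.2, 0.5]
grip_width: 0.458
gripper_force: 25.0
```

```bash
python3 st.py .4641 .0968 .029
```

```text
t 14.6 pos [0.4649 0.0981 0.0343] rpy deg [ 1.7999e+02 -4.0000e-02  1.3910e+01] F [ 1.3 -0.2  0.5] w 0.458 g 25.0
delta tool -0.001 0.0011 0.0053
```

>>> play_rows:
  moves:
    - {"gripper": 0.7, "delta_pos": [-0.001, 0.001, 0.001], "roll": 0}
    - {"gripper": 0.7, "delta_pos": [-0.001, 0.001, 0.003], "roll": 0}
    - {"gripper": 0.7, "delta_pos": [-0.001, 0.001, 0.0045], "roll": 0}
    - {"gripper": 0.7, "delta_pos": [-0.001, 0.001, 0.005], "roll": 0}
    - {"gripper": 0.7, "delta_pos": [-0.001, 0.001, 0.005], "roll": 0}

```text
time_s: 15.02
tool_pos: [0.4642, 0.0971, 0.0294]
eef_rot: [-3.141, -0.001, 0.243]
wrist_force: [0.8, 0.3, 1.7]
grip_width: 0.46
gripper_force: 25.0
```

```bash
python3 st.py .4641 .0968 .029
```

```text
t 15.02 pos [0.4642 0.0971 0.0294] rpy deg [-1.7999e+02 -6.0000e-02  1.3910e+01] F [0.8 0.3 1.7] w 0.46 g 25.0
delta tool -0.0002 0.0002 0.0004
```

>>> play_rows:
  moves:
    - {"gripper": 0.5, "delta_pos": [0, 0, 0.0005], "roll": 0}
    - {"gripper": 0.35, "delta_pos": [0, 0, 0.0005], "roll": 0}
    - {"gripper": 0.25, "delta_pos": [0, 0, 0.0005], "roll": 0}
    - {"gripper": 0.25, "delta_pos": [0, 0, 0.0005], "roll": 0}
    - {"gripper": 0.25, "delta_pos": [0, 0, 0], "roll": 0}
    - {"gripper": 0.25, "delta_pos": [0, 0, -0.01], "roll": 0}
    - {"gripper": 0.25, "delta_pos": [0, 0, -0.028], "roll": 0}
    - {"gripper": 0.25, "delta_pos": [0, 0, -0.05], "roll": 0}
    - {"gripper": 0, "delta_pos": [0, 0, -0.072], "roll": -4}
    - {"gripper": 0, "delta_pos": [0, 0, -0.088], "roll": -10}
    - {"gripper": 0, "delta_pos": [0, 0, -0.095], "roll": -16}
    - {"gripper": 0, "delta_pos": [0, 0, -0.095], "roll": -22}
    - {"gripper": 0, "delta_pos": [0, 0, -0.095], "roll": -28}
    - {"gripper": 0, "delta_pos": [0, 0, -0.095], "roll": -34}
    - {"gripper": 0, "delta_pos": [0, 0, -0.095], "roll": -40}
    - {"gripper": 0, "delta_pos": [0, 0, -0.095], "roll": -44}
    - {"gripper": 0, "delta_pos": [0, 0, -0.095], "roll": -46}
    - {"gripper": 0, "delta_pos": [0, 0, -0.095], "roll": -46}

```text
time_s: 16.52
tool_pos: [0.464, 0.0968, 0.1248]
eef_rot: [3.141, -0.0, 1.046]
wrist_force: [0.4, 0.3, 1.0]
grip_width: 1.0
gripper_force: 0.0
```

```bash
python3 st.py .4248 .3185 .009;python3 - <<'E'
from h import *
p,d=env.read_camera('side');cv2.imwrite('pics/s5.png',cv2.resize(p[200:380,230:430,::-1],None,fx=3,fy=3))
E
```

```text
t 16.52 pos [0.464  0.0968 0.1248] rpy deg [ 1.7995e+02 -2.0000e-02  5.9940e+01] F [0.4 0.3 1. ] w 1.0 g 0.0
delta tool 0.1722 -0.145 0.1158
```

View pics/s5.png

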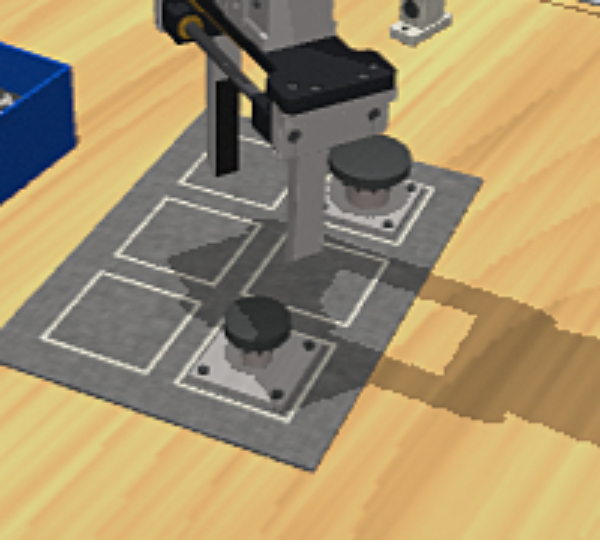

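The small cap sits level at crop (257,322). I move to above the knob.

>>> play_rows:
  moves:
    - {"gripper": 0, "delta_pos": [0.008, -0.007, 0], "roll": 0}
    - {"gripper": 0, "delta_pos": [0.025, -0.021, 0], "roll": 0}
    - {"gripper": 0, "delta_pos": [0.047, -0.039, 0], "roll": 0}
    - {"gripper": 0, "delta_pos": [0.072, -0.06, 0], "roll": 0}
    - {"gripper": 0, "delta_pos": [0.097, -0.081, 0], "roll": 0}
    - {"gripper": 0, "delta_pos": [0.122, -0.102, 0.005], "roll": 0}
    - {"gripper": 0, "delta_pos": [0.144, -0.121, 0.015], "roll": 0}
    - {"gripper": 0, "delta_pos": [0.16, -0.135, 0.027], "roll": 0}
    - {"gripper": 0, "delta_pos": [0.169, -0.143, 0.038], "roll": 0}
    - {"gripper": 0, "delta_pos": [0.172, -0.145, 0.047], "roll": 0}
    - {"gripper": 0, "delta_pos": [0.172, -0.145, 0.055], "roll": 0}
    - {"gripper": 0, "delta_pos": [0.172, -0.145, 0.058], "roll": 0}
    - {"gripper": 0, "delta_pos": [0.172, -0.145, 0.058], "roll": 0}
    - {"gripper": 0, "delta_pos": [0.172, -0.145, 0.058], "roll": 0}

```text
time_s: 17.73
tool_pos: [0.4251, 0.3173, 0.0661]
eef_rot: [3.141, 0.0, 1.044]
wrist_force: [-0.4, -0.1, -0.6]
grip_width: 0.998
gripper_force: 0.0
```

```bash
python3 st.py .4248 .3185 .0105;python3 - <<'E'
from h import *
p,d=env.read_camera('side');cv2.imwrite('pics/s6.png',cv2.resize(p[300:480,160:380,::-1],None,fx=3,fy=3))
E
```

```text
t 17.73 pos [0.4251 0.3173 0.0661] rpy deg [1.7998e+02 1.0000e-02 5.9810e+01] F [-0.4 -0.1 -0.6] w 0.998 g 0.0
delta tool 0.0009 -0.0008 0.0556
```

View pics/s6.png

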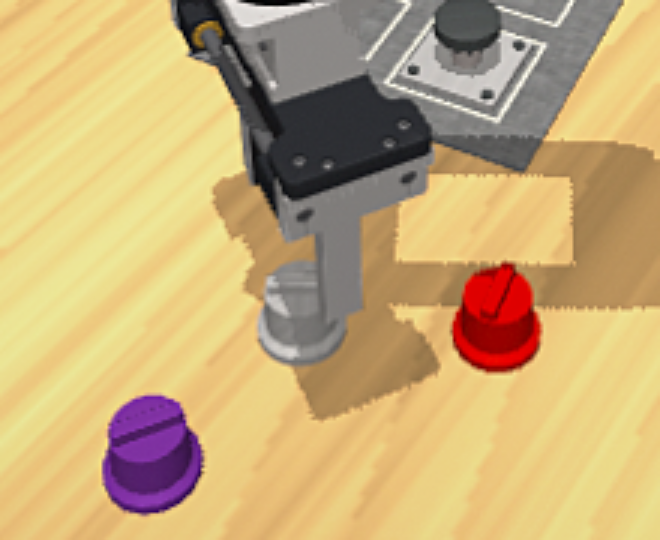

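The fingers straddle the grey knob at crop (300,315), clear of the red and purple decoys.

>>> play_rows:
  moves:
    - {"gripper": 0, "delta_pos": [0.001, -0.001, 0.008], "roll": 0}
    - {"gripper": 0, "delta_pos": [0.001, -0.001, 0.02], "roll": 0}
    - {"gripper": 0, "delta_pos": [0.001, -0.001, 0.035], "roll": 0}
    - {"gripper": 0, "delta_pos": [0.001, -0.001, 0.048], "roll": 0}
    - {"gripper": 0, "delta_pos": [0.001, -0.001, 0.054], "roll": 0}
    - {"gripper": 0, "delta_pos": [0.001, -0.001, 0.055], "roll": 0}
    - {"gripper": 0, "delta_pos": [0.001, -0.001, 0.055], "roll": 0}
    - {"gripper": 0.8, "delta_pos": [0.001, -0.001, 0.055], "roll": 0}
    - {"gripper": 0.8, "delta_pos": [0.001, -0.001, 0.055], "roll": 0}
    - {"gripper": 0.8, "delta_pos": [0.001, -0.001, 0.055], "roll": 0}
    - {"gripper": 0.8, "delta_pos": [0.001, -0.001, 0.055], "roll": 0}
    - {"gripper": 0.8, "delta_pos": [0.001, -0.001, 0.055], "roll": 0}
    - {"gripper": 0.8, "delta_pos": [0.001, -0.001, 0.055], "roll": 0}
    - {"gripper": 0.8, "delta_pos": [0.001, -0.001, 0.055], "roll": 0}
    - {"gripper": 0.8, "delta_pos": [0.001, -0.001, 0.055], "roll": 0}
    - {"gripper": 0.8, "delta_pos": [0.001, -0.001, 0.055], "roll": 0}
    - {"gripper": 0.8, "delta_pos": [0.001, -0.001, 0.055], "roll": 0}

```text
time_s: 19.2
tool_pos: [0.4244, 0.3196, 0.011]
eef_rot: [3.141, 0.0, 1.046]
wrist_force: [0.7, 0.1, 0.0]
grip_width: 0.403
gripper_force: 25.0
```

```bash
python3 st.py .4248 .3185 .01
```

```text
t 19.2 pos [0.4244 0.3196 0.011 ] rpy deg [179.98   0.    59.91] F [0.7 0.1 0. ] w 0.403 g 25.0
delta tool -0.0008 0.0009 0.001
```

>>> play_rows:
  moves:
    - {"gripper": 0.8, "delta_pos": [0, 0, -0.005], "roll": 0}
    - {"gripper": 0.8, "delta_pos": [0, 0, -0.016], "roll": 0}
    - {"gripper": 0.8, "delta_pos": [0, 0, -0.032], "roll": 0}
    - {"gripper": 0.8, "delta_pos": [0, 0, -0.05], "roll": 0}
    - {"gripper": 0.8, "delta_pos": [0, 0, -0.068], "roll": 0}
    - {"gripper": 0.8, "delta_pos": [0, 0, -0.086], "roll": 0}
    - {"gripper": 0.8, "delta_pos": [0, 0, -0.104], "roll": 0}
    - {"gripper": 0.8, "delta_pos": [0, 0, -0.115], "roll": 0}
    - {"gripper": 0.8, "delta_pos": [0, 0, -0.12], "roll": 0}
    - {"gripper": 0.8, "delta_pos": [0, 0, -0.12], "roll": 0}

```text
time_s: 20.03
tool_pos: [0.425, 0.3202, 0.1328]
eef_rot: [3.14, -0.003, 1.046]
wrist_force: [-0.5, 0.2, -0.8]
grip_width: 0.398
gripper_force: 25.0
```

```bash
python3 st.py .4786 -.0015 .013
```

```text
t 20.03 pos [0.425  0.3202 0.1328] rpy deg [ 1.7991e+02 -1.6000e-01  5.9910e+01] F [-0.5  0.2 -0.8] w 0.398 g 25.0
delta tool -0.2515 0.2077 0.1198
```

>>> play_rows:
  moves:
    - {"gripper": 0.8, "delta_pos": [-0.006, 0.005, 0], "roll": 0}
    - {"gripper": 0.8, "delta_pos": [-0.018, 0.015, 0], "roll": 0}
    - {"gripper": 0.8, "delta_pos": [-0.037, 0.03, 0], "roll": 0}
    - {"gripper": 0.8, "delta_pos": [-0.061, 0.05, 0], "roll": 0}
    - {"gripper": 0.8, "delta_pos": [-0.087, 0.072, 0], "roll": 0}
    - {"gripper": 0.8, "delta_pos": [-0.114, 0.094, 0], "roll": 0}
    - {"gripper": 0.8, "delta_pos": [-0.141, 0.117, 0], "roll": 0}
    - {"gripper": 0.8, "delta_pos": [-0.168, 0.139, 0], "roll": 0}
    - {"gripper": 0.8, "delta_pos": [-0.193, 0.16, 0], "roll": 0}
    - {"gripper": 0.8, "delta_pos": [-0.216, 0.179, 0], "roll": 0}
    - {"gripper": 0.8, "delta_pos": [-0.234, 0.193, 0], "roll": 0}
    - {"gripper": 0.8, "delta_pos": [-0.246, 0.203, 0], "roll": 0}
    - {"gripper": 0.8, "delta_pos": [-0.251, 0.207, 0.006], "roll": 0}
    - {"gripper": 0.8, "delta_pos": [-0.2515, 0.208, 0.018], "roll": 0}
    - {"gripper": 0.8, "delta_pos": [-0.2515, 0.208, 0.034], "roll": 0}
    - {"gripper": 0.8, "delta_pos": [-0.2515, 0.208, 0.05], "roll": 0}
    - {"gripper": 0.8, "delta_pos": [-0.2515, 0.208, 0.062], "roll": 0}
    - {"gripper": 0.8, "delta_pos": [-0.2515, 0.208, 0.068], "roll": 0}
    - {"gripper": 0.8, "delta_pos": [-0.2515, 0.208, 0.068], "roll": 0}
    - {"gripper": 0.8, "delta_pos": [-0.2515, 0.208, 0.068], "roll": 0}

```text
time_s: 21.7
tool_pos: [0.4774, -0.0015, 0.0621]
eef_rot: [-3.14, 0.001, 1.047]
wrist_force: [-0.7, -0.1, -1.3]
grip_width: 0.401
gripper_force: 25.0
```

```bash
python3 st.py .4786 -.0015 .014
```

```text
t 21.7 pos [ 0.4774 -0.0015  0.0621] rpy deg [-1.799e+02  3.000e-02  5.997e+01] F [-0.7 -0.1 -1.3] w 0.401 g 25.0
delta tool 0.0006 0.001 0.0481
```

>>> play_rows:
  moves:
    - {"gripper": 0.8, "delta_pos": [0.0005, 0.0005, 0.006], "roll": 0}
    - {"gripper": 0.8, "delta_pos": [0.0005, 0.0005, 0.016], "roll": 0}
    - {"gripper": 0.8, "delta_pos": [0.0005, 0.0005, 0.027], "roll": 0}
    - {"gripper": 0.8, "delta_pos": [0.0005, 0.0005, 0.036], "roll": 0}
    - {"gripper": 0.8, "delta_pos": [0.0005, 0.0005, 0.041], "roll": 0}
    - {"gripper": 0.8, "delta_pos": [0.0005, 0.0005, 0.043], "roll": 0}
    - {"gripper": 0.8, "delta_pos": [0.0005, 0.0005, 0.044], "roll": 0}
    - {"gripper": 0.8, "delta_pos": [0.0005, 0.0005, 0.044], "roll": 0}
    - {"gripper": 0.8, "delta_pos": [0.0005, 0.0005, 0.044], "roll": 0}

```text
time_s: 22.45
tool_pos: [0.4792, -0.0021, 0.0193]
eef_rot: [3.141, -0.0, 1.046]
wrist_force: [0.3, 0.2, -1.2]
grip_width: 0.403
gripper_force: 25.0
```

```bash
python3 st.py .4786 -.0015 .014
```

```text
t 22.45 pos [ 0.4792 -0.0021  0.0193] rpy deg [ 1.7995e+02 -1.0000e-02  5.9910e+01] F [ 0.3  0.2 -1.2] w 0.403 g 25.0
delta tool 0.0002 -0.0008 0.0053
```

>>> play_rows:
  moves:
    - {"gripper": 0.8, "delta_pos": [0, -0.0005, 0.002], "roll": 0}
    - {"gripper": 0.8, "delta_pos": [0, -0.0005, 0.004], "roll": 0}
    - {"gripper": 0.8, "delta_pos": [0, -0.0005, 0.005], "roll": 0}
    - {"gripper": 0.8, "delta_pos": [0, -0.0005, 0.005], "roll": 0}
    - {"gripper": 0.8, "delta_pos": [0, -0.0005, 0.005], "roll": 0}

```text
time_s: 22.87
tool_pos: [0.4783, -0.0017, 0.014]
eef_rot: [3.142, 0.0, 1.046]
wrist_force: [-1.0, 0.1, -0.3]
grip_width: 0.399
gripper_force: 25.0
```

```bash
python3 st.py .4786 -.0015 .014
```

```text
t 22.87 pos [ 0.4783 -0.0017  0.014 ] rpy deg [180.     0.    59.91] F [-1.   0.1 -0.3] w 0.399 g 25.0
delta tool 0.0003 0.0001 -0.0
```

>>> play_rows:
  moves:
    - {"gripper": 0.55, "delta_pos": [0, 0, 0.0005], "roll": 0}
    - {"gripper": 0.45, "delta_pos": [0, 0, 0.0005], "roll": 0}
    - {"gripper": 0.3, "delta_pos": [0, 0, 0.0005], "roll": 0}
    - {"gripper": 0.3, "delta_pos": [0, 0, 0], "roll": 0}
    - {"gripper": 0.3, "delta_pos": [0, 0, 0], "roll": 0}
    - {"gripper": 0.3, "delta_pos": [0, 0, -0.008], "roll": 0}
    - {"gripper": 0.3, "delta_pos": [0, 0, -0.024], "roll": 0}
    - {"gripper": 0.3, "delta_pos": [0, 0, -0.045], "roll": 0}
    - {"gripper": 0.3, "delta_pos": [0, 0, -0.068], "roll": -4}
    - {"gripper": 0.3, "delta_pos": [0, 0, -0.09], "roll": -9}
    - {"gripper": 0.3, "delta_pos": [0, 0, -0.104], "roll": -14}
    - {"gripper": 0.3, "delta_pos": [0, 0, -0.11], "roll": -18}
    - {"gripper": 0.3, "delta_pos": [0, 0, -0.11], "roll": -20}
    - {"gripper": 0.3, "delta_pos": [0, 0, -0.11], "roll": -20}
    - {"gripper": 0.3, "delta_pos": [0, 0, -0.11], "roll": -20}

```text
time_s: 24.12
tool_pos: [0.4784, -0.0017, 0.1244]
eef_rot: [3.141, 0.0, 1.394]
wrist_force: [0.7, 0.9, 0.2]
grip_width: 0.699
gripper_force: 0.0
```

```bash
python3 st.py .5852 -.3643 .01
```

```text
t 24.12 pos [ 0.4784 -0.0017  0.1244] rpy deg [179.97   0.    79.86] F [0.7 0.9 0.2] w 0.699 g 0.0
delta tool -0.3381 0.169 0.1144
```

>>> play_rows:
  moves:
    - {"gripper": 0.3, "delta_pos": [-0.008, 0.004, 0], "roll": 0}
    - {"gripper": 0.3, "delta_pos": [-0.026, 0.013, 0], "roll": 0}
    - {"gripper": 0.3, "delta_pos": [-0.052, 0.026, 0], "roll": 0}
    - {"gripper": 0.3, "delta_pos": [-0.084, 0.042, 0], "roll": 0}
    - {"gripper": 0.3, "delta_pos": [-0.118, 0.059, 0], "roll": 0}
    - {"gripper": 0.3, "delta_pos": [-0.152, 0.076, 0], "roll": 0}
    - {"gripper": 0.3, "delta_pos": [-0.186, 0.093, 0], "roll": 0}
    - {"gripper": 0.3, "delta_pos": [-0.22, 0.11, 0], "roll": 0}
    - {"gripper": 0.3, "delta_pos": [-0.254, 0.127, 0], "roll": 0}
    - {"gripper": 0.3, "delta_pos": [-0.286, 0.143, 0], "roll": 0}
    - {"gripper": 0.3, "delta_pos": [-0.312, 0.156, 0.005], "roll": 0}
    - {"gripper": 0.3, "delta_pos": [-0.329, 0.164, 0.014], "roll": 0}
    - {"gripper": 0.3, "delta_pos": [-0.337, 0.168, 0.026], "roll": 0}
    - {"gripper": 0.3, "delta_pos": [-0.338, 0.169, 0.038], "roll": 0}
    - {"gripper": 0.3, "delta_pos": [-0.338, 0.169, 0.047], "roll": 0}
    - {"gripper": 0.3, "delta_pos": [-0.338, 0.169, 0.05], "roll": 0}
    - {"gripper": 0.3, "delta_pos": [-0.338, 0.169, 0.05], "roll": 0}
    - {"gripper": 0.3, "delta_pos": [-0.338, 0.169, 0.05], "roll": 0}

```text
time_s: 25.62
tool_pos: [0.5856, -0.3628, 0.0742]
eef_rot: [-3.141, -0.0, 1.396]
wrist_force: [-0.0, -0.2, -0.2]
grip_width: 0.704
gripper_force: 0.0
```

```bash
python3 st.py .5852 -.3643 .01;python3 - <<'E'
from h import *
p,d=env.read_camera('side');cv2.imwrite('pics/s7.png',cv2.resize(p[160:380,220:460,::-1],None,fx=2.7,fy=2.7))
C=cloud('side',d.astype(float))
pt,dt=env.read_camera('top');Ct=cloud('top',dt.astype(float))
for n,C in(('side',C),('top',Ct)):
    m=(np.hypot(C[...,0]-.4786,C[...,1]+.0015)<.05)&(C[...,2]>.028)&(C[...,2]<.06)
    R=cv2.minAreaRect((C[m][:,:2]*1000).astype(np.float32));print(n,m.sum(),R,np.percentile(C[m][:,2],95))
E
```

```text
t 25.62 pos [ 0.5856 -0.3628  0.0742] rpy deg [-1.7999e+02 -1.0000e-02  7.9990e+01] F [-0.  -0.2 -0.2] w 0.704 g 0.0
delta tool -0.0016 -0.0002 0.0642
side 198 ((477.19781494140625, -1.0929546356201172), (36.330448150634766, 37.35515213012695), 78.50004577636719) 0.04211932902575956
top 217 ((477.9677734375, -1.3256206512451172), (36.39146041870117, 33.596527099609375), 0.9198029637336731) 0.04436825867331131
```

View pics/s7.png

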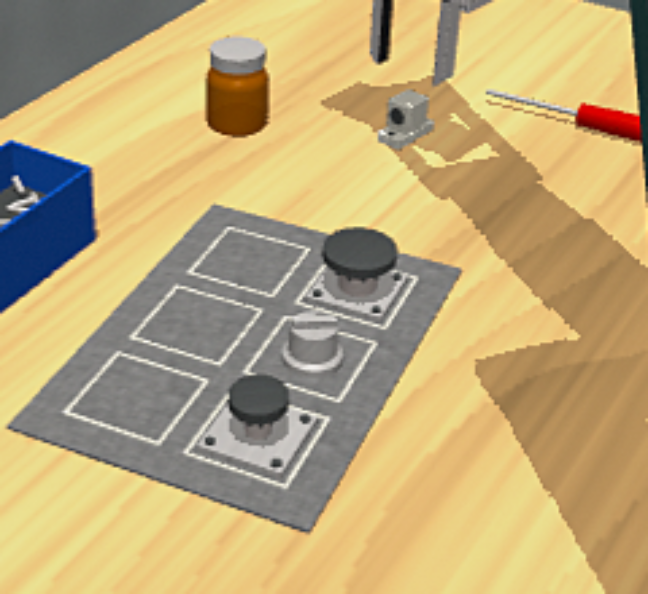

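The knob stands upright mid-square at crop (312,345), within about 1 mm. I descend on the bracket, which is straddled at crop (405,118).

>>> play_rows:
  moves:
    - {"gripper": 0.3, "delta_pos": [-0.001, 0, 0.008], "roll": 0}
    - {"gripper": 0.3, "delta_pos": [-0.001, 0, 0.022], "roll": 0}
    - {"gripper": 0.3, "delta_pos": [-0.001, 0, 0.038], "roll": 0}
    - {"gripper": 0.3, "delta_pos": [-0.001, 0, 0.052], "roll": 0}
    - {"gripper": 0.3, "delta_pos": [-0.001, 0, 0.06], "roll": 0}
    - {"gripper": 0.3, "delta_pos": [-0.001, 0, 0.063], "roll": 0}
    - {"gripper": 0.3, "delta_pos": [-0.001, 0, 0.063], "roll": 0}
    - {"gripper": 0.9, "delta_pos": [-0.001, 0, 0.063], "roll": 0}
    - {"gripper": 0.9, "delta_pos": [-0.001, 0, 0.063], "roll": 0}
    - {"gripper": 0.9, "delta_pos": [-0.001, 0, 0.063], "roll": 0}
    - {"gripper": 0.9, "delta_pos": [-0.001, 0, 0.063], "roll": 0}
    - {"gripper": 0.9, "delta_pos": [-0.001, 0, 0.063], "roll": 0}
    - {"gripper": 0.9, "delta_pos": [-0.001, 0, 0.063], "roll": 0}
    - {"gripper": 0.9, "delta_pos": [-0.001, 0, 0.063], "roll": 0}
    - {"gripper": 0.9, "delta_pos": [-0.001, 0, 0.063], "roll": 0}
    - {"gripper": 0.9, "delta_pos": [-0.001, 0, 0.063], "roll": 0}

```text
time_s: 27.05
tool_pos: [0.5857, -0.3653, 0.0115]
eef_rot: [3.141, 0.0, 1.395]
wrist_force: [0.8, -0.4, 1.2]
grip_width: 0.295
gripper_force: 25.0
```

```bash
python3 st.py .5852 -.3643 .01
```

```text
t 27.05 pos [ 0.5857 -0.3653  0.0115] rpy deg [1.7994e+02 3.0000e-02 7.9920e+01] F [ 0.8 -0.4  1.2] w 0.295 g 25.0
delta tool 0.0009 -0.0007 0.0015
```

>>> play_rows:
  moves:
    - {"gripper": 0.9, "delta_pos": [0, 0, -0.005], "roll": 0}
    - {"gripper": 0.9, "delta_pos": [0, 0, -0.016], "roll": 0}
    - {"gripper": 0.9, "delta_pos": [0, 0, -0.032], "roll": 0}
    - {"gripper": 0.9, "delta_pos": [0, 0, -0.05], "roll": 0}
    - {"gripper": 0.9, "delta_pos": [0, 0, -0.068], "roll": 0}
    - {"gripper": 0.9, "delta_pos": [0, 0, -0.086], "roll": -3}
    - {"gripper": 0.9, "delta_pos": [0, 0, -0.104], "roll": -7}
    - {"gripper": 0.9, "delta_pos": [0, 0, -0.115], "roll": -11}
    - {"gripper": 0.9, "delta_pos": [0, 0, -0.12], "roll": -15}
    - {"gripper": 0.9, "delta_pos": [0, 0, -0.12], "roll": -18}
    - {"gripper": 0.9, "delta_pos": [0, 0, -0.12], "roll": -18}
    - {"gripper": 0.9, "delta_pos": [0, 0, -0.12], "roll": -18}

```text
time_s: 28.05
tool_pos: [0.5852, -0.3651, 0.1314]
eef_rot: [-3.142, 0.0, 1.707]
wrist_force: [0.1, -0.7, -0.4]
grip_width: 0.295
gripper_force: 25.0
```

```bash
python3 st.py .592 -.0863 .013
```

```text
t 28.05 pos [ 0.5852 -0.3651  0.1314] rpy deg [-1.800e+02  1.000e-02  9.783e+01] F [ 0.1 -0.7 -0.4] w 0.295 g 25.0
delta tool 0.2752 0.0447 0.1184
```

>>> play_rows:
  moves:
    - {"gripper": 0.9, "delta_pos": [0.006, 0.001, 0], "roll": 0}
    - {"gripper": 0.9, "delta_pos": [0.02, 0.003, 0], "roll": 0}
    - {"gripper": 0.9, "delta_pos": [0.042, 0.007, 0], "roll": 0}
    - {"gripper": 0.9, "delta_pos": [0.07, 0.011, 0], "roll": 0}
    - {"gripper": 0.9, "delta_pos": [0.102, 0.016, 0], "roll": 0}
    - {"gripper": 0.9, "delta_pos": [0.135, 0.022, 0], "roll": 0}
    - {"gripper": 0.9, "delta_pos": [0.168, 0.027, 0], "roll": 0}
    - {"gripper": 0.9, "delta_pos": [0.2, 0.032, 0], "roll": 0}
    - {"gripper": 0.9, "delta_pos": [0.228, 0.037, 0], "roll": 0}
    - {"gripper": 0.9, "delta_pos": [0.251, 0.041, 0], "roll": 0}
    - {"gripper": 0.9, "delta_pos": [0.266, 0.043, 0.006], "roll": 0}
    - {"gripper": 0.9, "delta_pos": [0.273, 0.0445, 0.016], "roll": 0}
    - {"gripper": 0.9, "delta_pos": [0.2745, 0.0445, 0.032], "roll": 0}
    - {"gripper": 0.9, "delta_pos": [0.2745, 0.0445, 0.048], "roll": 0}
    - {"gripper": 0.9, "delta_pos": [0.2745, 0.0445, 0.061], "roll": 0}
    - {"gripper": 0.9, "delta_pos": [0.2745, 0.0445, 0.068], "roll": 0}
    - {"gripper": 0.9, "delta_pos": [0.2745, 0.0445, 0.07], "roll": 0}
    - {"gripper": 0.9, "delta_pos": [0.2745, 0.0445, 0.07], "roll": 0}
    - {"gripper": 0.9, "delta_pos": [0.2745, 0.0445, 0.07], "roll": 0}

```text
time_s: 29.63
tool_pos: [0.5921, -0.0876, 0.0615]
eef_rot: [3.141, 0.001, 1.708]
wrist_force: [-0.5, 0.9, -2.1]
grip_width: 0.299
gripper_force: 25.0
```

```bash
python3 st.py .592 -.087 .0145
```

```text
t 29.63 pos [ 0.5921 -0.0876  0.0615] rpy deg [1.7995e+02 3.0000e-02 9.7870e+01] F [-0.5  0.9 -2.1] w 0.299 g 25.0
delta tool 0.0006 -0.0 0.047
```

>>> play_rows:
  moves:
    - {"gripper": 0.9, "delta_pos": [0, 0, 0.006], "roll": 0}
    - {"gripper": 0.9, "delta_pos": [0, 0, 0.016], "roll": 0}
    - {"gripper": 0.9, "delta_pos": [0, 0, 0.026], "roll": 0}
    - {"gripper": 0.9, "delta_pos": [0, 0, 0.035], "roll": 0}
    - {"gripper": 0.9, "delta_pos": [0, 0, 0.04], "roll": 0}
    - {"gripper": 0.9, "delta_pos": [0, 0, 0.043], "roll": 0}
    - {"gripper": 0.9, "delta_pos": [0, 0, 0.044], "roll": 0}
    - {"gripper": 0.9, "delta_pos": [0, 0, 0.044], "roll": 0}
    - {"gripper": 0.9, "delta_pos": [0, 0, 0.044], "roll": 0}

```text
time_s: 30.38
tool_pos: [0.592, -0.0872, 0.0174]
eef_rot: [3.141, 0.0, 1.709]
wrist_force: [-0.8, 0.5, -1.8]
grip_width: 0.298
gripper_force: 25.0
```

```bash
python3 st.py .592 -.087 .0145
```

```text
t 30.38 pos [ 0.592  -0.0872  0.0174] rpy deg [1.7996e+02 2.0000e-02 9.7910e+01] F [-0.8  0.5 -1.8] w 0.298 g 25.0
delta tool 0.0002 0.0 0.0029
```

>>> play_rows:
  moves:
    - {"gripper": 0.9, "delta_pos": [0, 0, 0.0015], "roll": 0}
    - {"gripper": 0.9, "delta_pos": [0, 0, 0.003], "roll": 0}
    - {"gripper": 0.9, "delta_pos": [0, 0, 0.003], "roll": 0}
    - {"gripper": 0.9, "delta_pos": [0, 0, 0.003], "roll": 0}
    - {"gripper": 0.65, "delta_pos": [0, 0, 0.003], "roll": 0}
    - {"gripper": 0.55, "delta_pos": [0, 0, 0.003], "roll": 0}
    - {"gripper": 0.5, "delta_pos": [0, 0, 0.003], "roll": 0}
    - {"gripper": 0.5, "delta_pos": [0, 0, 0.003], "roll": 0}
    - {"gripper": 0.5, "delta_pos": [0, 0, -0.005], "roll": 0}
    - {"gripper": 0.5, "delta_pos": [0, 0, -0.02], "roll": 0}
    - {"gripper": 0.5, "delta_pos": [0, 0, -0.042], "roll": 0}
    - {"gripper": 0.5, "delta_pos": [0, 0, -0.068], "roll": 0}
    - {"gripper": 0.5, "delta_pos": [-0.01, 0, -0.094], "roll": 0}
    - {"gripper": 0.5, "delta_pos": [-0.035, 0, -0.11], "roll": 0}
    - {"gripper": 0.5, "delta_pos": [-0.07, 0, -0.115], "roll": 0}
    - {"gripper": 0.5, "delta_pos": [-0.105, 0, -0.115], "roll": 0}
    - {"gripper": 0.5, "delta_pos": [-0.135, 0, -0.115], "roll": 0}
    - {"gripper": 0.5, "delta_pos": [-0.15, 0, -0.115], "roll": 0}
    - {"gripper": 0.5, "delta_pos": [-0.155, 0, -0.115], "roll": 0}
    - {"gripper": 0.5, "delta_pos": [-0.155, 0, -0.115], "roll": 0}

```text
time_s: 32.05
tool_pos: [0.6128, -0.2411, 0.1317]
eef_rot: [-3.141, -0.001, 1.707]
wrist_force: [-0.4, -0.3, -0.2]
grip_width: 0.498
gripper_force: 0.0
```

```bash
python3 st.py;python3 - <<'E'
from h import *
p,d=env.read_camera('side');cv2.imwrite('pics/s8.png',cv2.resize(p[160:380,200:440,::-1],None,fx=2.5,fy=2.5))
pt,dt=env.read_camera('top')
for nm,c,z in(('bracket',(.5921,-.0863),.03),('bigcap',(.493,-.1007),.036),('smallcap',(.464,.0968),.034)):
  for n,dd in(('side',d),('top',dt)):
    C=cloud(n,dd.astype(float))
    m=(np.hypot(C[...,0]-c[0],C[...,1]-c[1])<.045)&(C[...,2]>z)&(C[...,2]<.07)
    q=C[m]; A=np.c_[q[:,:2]-q[:,:2].mean(0),np.ones(len(q))]
    R=cv2.minAreaRect((q[:,:2]*1000).astype(np.float32));print(nm,n,m.sum(),np.round(R[0],1),np.round(R[1],1),round(R[2],1),'z95',np.percentile(q[:,2],95).round(4),'slope',np.linalg.lstsq(A,q[:,2],rcond=None)[0][:2].round(3))
E
```

```text
t 32.05 pos [ 0.6128 -0.2411  0.1317] rpy deg [-1.7998e+02 -5.0000e-02  9.7820e+01] F [-0.4 -0.3 -0.2] w 0.498 g 0.0
bracket side 178 [591.4 -87. ] [29.7 39. ] 9.4 z95 0.0478 slope [ 0.147 -0.197]
bracket top 203 [591.2 -87.3] [28.4 34.1] 8.5 z95 0.0501 slope [ 0.121 -0.033]
bigcap side 423 [493.3 -99.9] [60.5 62.9] 79.0 z95 0.0501 slope [ 0.036 -0.087]
bigcap top 607 [ 493.7 -100.9] [60.9 60. ] 2.6 z95 0.0528 slope [ 0.005 -0.01 ]
smallcap side 322 [463.7  98.4] [40.5 43. ] 33.9 z95 0.046 slope [ 0.058 -0.109]
smallcap top 309 [463.8  97.9] [42.7 42. ] 45.7 z95 0.0484 slope [ 0.001 -0.015]
```

View pics/s8.png

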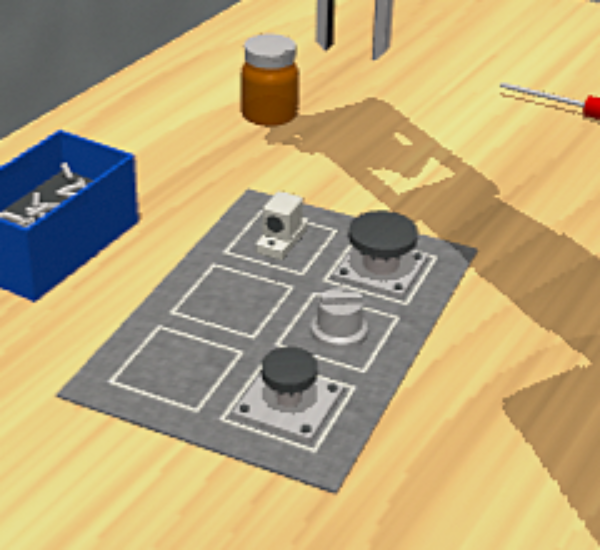

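All four parts are in place, level and upright. The bracket is at crop (280,225), about 1 mm off its target. I'm handing in.

```bash
python3 -c "
from plant import env
print(env.sign_off())"
```

```text
the job is handed in; nothing more can be done
None
```

The job is handed in at about 32 s: both caps sit level on their burners, and the knob and bracket stand upright within about 2 mm of the middle of their squares; I didn't move the bin, screwdriver or jar.

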